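# Weigh the manipulator housings on the beam balance

### The arm

A 6-joint arm with a two-finger parallel gripper is mounted at the origin on the work surface. World frame = base frame: x ahead of the robot, y to its left, z up, the work surface at z = 0. Lengths are in mm, angles in rad, forces in N, time in s.
With the tool pointing down it reaches from about 275 to 1000 mm from the base axis. Payload 8.4 kg.
Tool frame: the origin (TCP) lies where the fingers leave the gripper's body, on its centre line; the fingertips stand 73 mm ahead of it and the grasp point (between the pads) lies 54 mm ahead of it (grip_point_offset is the distance from the TCP to the grasp point, in mm); z points along the fingers, y is the direction in which the jaws open and shut (so a half turn about z gives the same grasp; the last joint's range is limited). The gripper opens to 85 mm and grips with 20 to 120 N. Pads are 22 mm wide; open, the fingers measure 114 mm over their backs; the gripper's body (76 mm by 85 mm) begins 54 mm behind the grasp point. The pads swing forward as they close: fully open they stand 13 mm farther back than shut.
Start: joints at [1.17, 0.353, 1.633, -0, 1.155, -0.002], TCP at [242.694, 575.958, 303.881] pointing down, gripper open.
Joint ranges: [-2.63, 2.63], [-0.92, 2.1], [0.06, 2.66], [-1.3, 4.44], [0, 2.69], [-3.02, 3.02]. Speed limits (rad/s): [2.22, 2.22, 2.79, 3.14, 3.14, 3.14].

### API

Orientations are given as [roll, pitch, yaw] about the fixed x, y, z axes, in that order (R = Rz(yaw) Ry(pitch) Rx(roll)).
In Python, from rig import sense, grab_frame, sign_off, grip_point_offset gives the robot as it stands. The module is installed in compiled form; this text tells all that it offers.
- The arm moves only by the tool drive_tool, never from a script. Its argument "targets" is one flat list of numbers, 7 for each row, row after row: the shift along the tool's x, y, z in m, then the turn, a rotation vector about the tool's x, y, z in rad, then the opening, from 0 (shut) to 1 (fully open). In form: [tx, ty, tz, wx, wy, wz, grip, tx, ty, tz, wx, wy, wz, grip, ...]. A call has 1 to 12 rows; each row is the pose to reach, as a shift and turn from the pose commanded when the call began, along the tool's axes at that moment; what a row does not reach only later rows make up. A row lasts 1/12 s, in which the tool goes at most 41.7 mm and 7.16 degrees, less where a joint would pass 70% of its speed; a pose out of reach is approached as far as the arm can. A call with a gripper value outside its range is refused whole. The fingers move at their own pace and stop on an object; "force" is the grip in N (left out, the last holds). Time passes only in rows, so rows that repeat a pose let the fingers close. It gives the time, the measured TCP pose, the force and the opening at its end, in the units of the state.
- sense(): the state, without advancing time (a new reading comes with each control period).
- grab_frame(name): name is "scene" or "top" or "wrist"; returns a dict with "color" (400x640x3 uint8, blue, green, red), "vertical_fov" (degrees; the focal length in pixels is half the picture's height over the tangent of half this angle, whatever the lens; pixels are square), "cx", "cy" (the principal point, pixels), "world_from_camera" (4x4, takes a point from camera to world coordinates). Camera axes: x right, y down, z forward; pixel columns grow to the right and rows downward; lengths in mm; the calibration is good to about 2 mm. The wrist camera is an equidistant fisheye: a pixel r from the principal point sees the ray r / f radians off the axis. A picture is of the moment at which its call begins. There is no depth.
- sign_off(): hands the job in, once; it reports no verdict.
The state is a dict: "clock": time; "qpos": joint angles; "qvel": joint speeds; "joint_efforts": joint torques, N m; "eef_pos": TCP position; "tcp_rot": TCP orientation; "contact_force": force on the tool from outside, world axes, zero at the start; "wrist_torque": the same for the moment, N m; "opening": opening from 0.0 (shut) to 1.0 (fully open).
Only numpy, scipy, OpenCV 4.12 (cv2) and the standard library are available. Lean on these libraries where they do the work, as an engineer would, in place of code of your own. Each camera call takes 0.05 s, during which the arm holds its last target. There are 200 camera calls.

### The job

Weigh the black housings together: while the balance is still locked put all of them in its cork-lined pan, then set the arrest lever to its green mark so that the beam swings free with the housings' side down, and only then add brass weights to the blue-lined pan until the needle rests in the green band. Finish with the lever still at green, the needle steady in the band, every housing in its pan and each weight you do not need standing or lying on the blue weights mat. Do not disturb the other things on the bench.

Things in the scene. Friction and masses are not known exactly. Their poses are not given: they have to be found in the camera images.
- balance: white equal-arm balance fixed to the bench: base 240 (x) x 270 (y) x 25 mm, origin under its centre, x axis away from the robot. Cork-lined parts pan on its right (centre y -105 mm), blue-lined weights pan on its left (y +105 mm), 106 mm apart. Between them, near side: white dial 100 mm across (centre x -45 mm, 69 mm high) with a red needle; far side: the arrest lever
- parts_pan_floor (a point): centre of the upper face of the parts pan's floor (axes as the balance). Cork-lined tray, inside 224 (x) x 96 mm (y), rim 8 mm high and 4 mm thick, floor 75 mm above the bench when level; stays horizontal, travels 10 mm up or down. It does not matter where in a pan a thing stands
- weights_pan_floor (a point): centre of the upper face of the weights pan's floor; blue-lined, otherwise just like the parts pan; when one pan sinks the other rises by as much
- needle (a joint): angle of the red needle (rad): 0 = level, pointing towards the robot at the middle of the green band; positive (towards the parts pan) = parts heavier. 0.08 rad per 10 g of difference, stops at +-0.8; the green band is about +-0.16 rad. Settles in about 1 s. With the lever at red the beam is locked and the needle stays at 0 whatever the load
- arrest (a joint): angle of the arrest lever (rad): 0 = red mark and end stop, leaning 0.5 rad towards the robot, beam locked; 1.05 = green mark, leaning 0.55 rad away from the robot, beam free; 1.4 = black mark, far end stop. Turns about the balance's y axis and stays where it is left; about 1 N at the grip moves it
- arrest_tip (a point): centre of the lever's black grip, a rounded upright bar 18 mm thick and 43 mm long, 90 mm from the hinge; the lever's end is 19 mm beyond this point
- arrest_hinge (a point): centre of the lever's hinge, 37 mm above the bench, between the pans (balance x +95 mm, y 0)
- weights_mat: fixed blue mat 210 (x) x 160 (y) x 3 mm on which the brass weights start; origin under its centre. It may lie to the left or the right of the balance
- parts_mat: fixed cork mat 210 x 160 x 3 mm on which the black housings start; origin under its centre; on the other side of the balance
- w200a_c (a point): 200 g brass weight standing upright: plain cylinder 36 mm across and 24 mm high with a knob on top, 36 mm high over all; this point is on its axis half-way up (18 mm above its foot), z along its axis
- w200b_c (a point): 200 g brass weight standing upright: plain cylinder 36 mm across and 24 mm high with a knob on top, 36 mm high over all; this point is on its axis half-way up (18 mm above its foot), z along its axis
- w200c_c (a point): 200 g brass weight standing upright: plain cylinder 36 mm across and 24 mm high with a knob on top, 36 mm high over all; this point is on its axis half-way up (18 mm above its foot), z along its axis
- w100_c (a point): 100 g brass weight standing upright: plain cylinder 29 mm across and 20 mm high with a knob on top, 30 mm high over all; this point is on its axis half-way up (15 mm above its foot), z along its axis
- w50_c (a point): 50 g brass weight standing upright: plain cylinder 23 mm across and 16 mm high with a knob on top, 25 mm high over all; this point is on its axis half-way up (12.5 mm above its foot), z along its axis
- part1_c (a point): black round housing, upright: 38 mm across, 32 mm high, foot flange 42 mm across and 6 mm thick, bright ring on top; this point is on its axis, 16 mm above its foot, z along its axis. The four look alike but are bored out differently: about 100, 150, 200 and 250 g, which is which is not told. Three or all four are present (None if absent)
- part2_c (a point): black round housing, upright: 38 mm across, 32 mm high, foot flange 42 mm across and 6 mm thick, bright ring on top; this point is on its axis, 16 mm above its foot, z along its axis. The four look alike but are bored out differently: about 100, 150, 200 and 250 g, which is which is not told. Three or all four are present (None if absent)
- part3_c (a point): black round housing, upright: 38 mm across, 32 mm high, foot flange 42 mm across and 6 mm thick, bright ring on top; this point is on its axis, 16 mm above its foot, z along its axis. The four look alike but are bored out differently: about 100, 150, 200 and 250 g, which is which is not told. Three or all four are present (None if absent)
- part4_c (a point): black round housing, upright: 38 mm across, 32 mm high, foot flange 42 mm across and 6 mm thick, bright ring on top; this point is on its axis, 16 mm above its foot, z along its axis. The four look alike but are bored out differently: about 100, 150, 200 and 250 g, which is which is not told. Three or all four are present (None if absent)
- screwdriver: screwdriver, 160 mm long, lying beyond the balance; its body origin is on its underside. Leave it alone
- level: small yellow spirit level, 60 x 16 x 16 mm; origin under its centre. Leave it alone
- objective: steel microscope objective, 30 mm across, 45 mm high, standing beside the far edge of the parts mat; origin under its centre. Leave it alone
- dish: clear shallow dish, 90 mm across, 14 mm high; origin under its centre. Leave it alone
- tipbox: orange tip box, 30 x 70 x 22 mm, lying beside the far edge of the weights mat; origin under its centre. Leave it alone
- jar: amber jar, 48 mm across, 60 mm high; origin under its centre. Leave it alone

How it is judged:
By the outcome, as a careful person would: the job done as asked, in the order asked, and still so for the second after the job is handed in, with the robot touching nothing.
Of part1, part2, part3, part4 only 3 to 4 are there at a start; the rules pass over those that are not, and their reading is None.
At some moment in a run one of w200a, w200b, w200c, w100, w50, part1, part2, part3, part4 may be knocked a few centimetres aside while the robot is not near it.
Once in a run the grip may slacken for a moment while it holds something.
It also fails if it takes over 210 s, if anything falls off the work surface, if the arm or the gripper's body presses on something with over 40 N, if the wrist force passes 120 N, or if a joint passes its speed limit or range.

## Working session

There is one attempt and no reset: what is moved stays moved. The work goes in short steps, Python scripts to look and compute and a tool call to move; the robot and the scene stay as the last step left them, time stands still between calls to the robot, and variables do not carry over. Pictures are saved under pics/ and viewed, about 12 in all and at most 16, crops included, and the job is handed in when it is done.

Besides the shell and the picture viewer there is one more tool, called after "Call:" as name(argument=value, ...), one argument or row to a line, values as JSON. drive_tool: Moves the arm, as the interface text tells. Its arguments: {"type":"object","properties":{"targets":{"type":"array"},"force":{"type":"number"}},"required":["targets"]}

```bash
mkdir -p pics; cat > h.py <<'E'
import numpy as np, cv2
from rig import sense, grab_frame, sign_off, grip_point_offset
def foc(f): return f["color"].shape[0]/2/np.tan(np.radians(f["vertical_fov"])/2)
def ray(f,u,v,fish=False):
    F=foc(f); x,y=u-f["cx"],v-f["cy"]
    if fish:
        r=np.hypot(x,y)+1e-9; t=r/F; d=np.array([np.sin(t)*x/r,np.sin(t)*y/r,np.cos(t)])
    else: d=np.array([x/F,y/F,1])
    M=np.array(f["world_from_camera"]); return M[:3,3],M[:3,:3]@d
def on_plane(f,u,v,z,fish=False):
    o,d=ray(f,u,v,fish); return o+d*(z-o[2])/d[2]
def proj(f,p):
    M=np.linalg.inv(np.array(f["world_from_camera"])); c=M[:3,:3]@np.array(p)+M[:3,3]; F=foc(f)
    return f["cx"]+F*c[0]/c[2], f["cy"]+F*c[1]/c[2]
E
python3 - <<'E'
from h import *
for n in("scene","top"):
    f=grab_frame(n); cv2.imwrite(f"pics/{n}0.png",f["color"]); print(n,f["vertical_fov"],f["cx"],f["cy"],np.round(f["world_from_camera"],3).tolist())
s=sense(); print(s, grip_point_offset)
E
```

```text
scene 45.57548618046939 309.5643084944951 200.86845912615664 [[-0.651, 0.52, -0.553, 1202.506], [0.759, 0.434, -0.486, 546.203], [-0.012, -0.736, -0.677, 864.569], [0.0, 0.0, 0.0, 1.0]]
top 52.901886916934615 320.629804628642 200.7286269113689 [[0.001, -0.991, 0.133, 433.209], [-1.0, 0.001, 0.02, -7.254], [-0.02, -0.133, -0.991, 1167.489], [0.0, 0.0, 0.0, 1.0]]
{'clock': 0.1, 'qpos': array([ 1.16959604e+00,  3.53586926e-01,  1.63404973e+00,  8.97649826e-06,
        1.15524163e+00, -2.36016374e-03]), 'qvel': array([ 0.00010598, -0.00179418, -0.00234767, -0.00164605, -0.00142747,
        0.00101754]), 'joint_efforts': array([-2.97031129e-04, -6.06361699e+01, -3.42819715e+01,  1.36395983e-05,
        3.90058718e-03, -1.49438699e-05]), 'eef_pos': array([242.55970464, 575.63988952, 303.23598416]), 'tcp_rot': array([-3.14030704e+00, -1.12421587e-05,  2.74274889e+00]), 'contact_force': array([ 0.80613572, -0.2051516 ,  0.13759141]), 'wrist_torque': array([0.00358463, 0.02328332, 0.00898883]), 'opening': 1.0027889228247893} 53.900000000000006
```

View pics/top0.png

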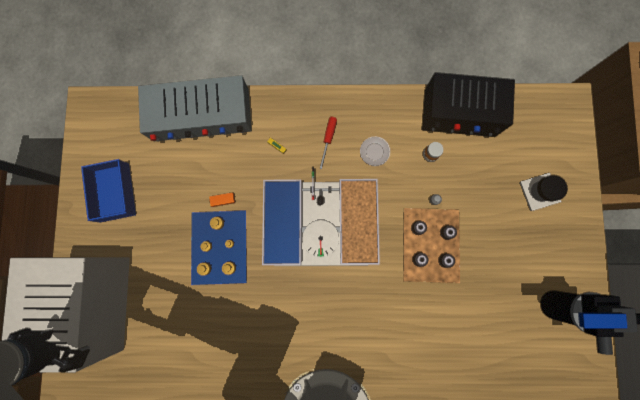

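View pics/scene0.png

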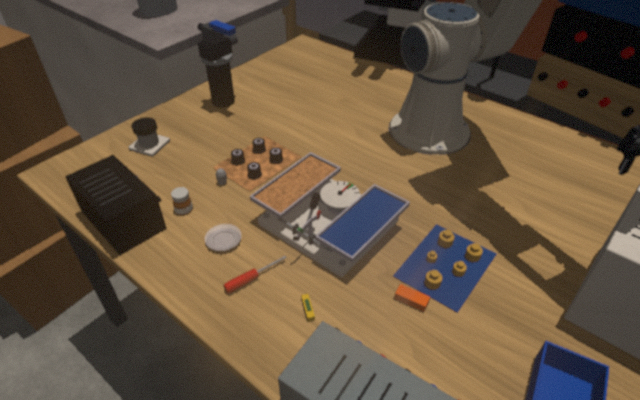

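Top view: the housings are at about (419,228), (450,232), (420,259) and (448,261). The weights are at (216,223), (206,246), (229,244), (203,269) and (228,268). The blue pan is at (282,222), the cork pan at (360,222), the lever near (313,180), and the needle at (321,240). The scene view shows the same layout.

```bash
cat >> h.py <<'E'
def blobs(mask,lo=8,hi=1e9):
    n,l,st,c=cv2.connectedComponentsWithStats(mask.astype(np.uint8))
    return [(round(c[i][0],1),round(c[i][1],1),int(st[i][4]),st[i][2],st[i][3]) for i in range(1,n) if lo<=st[i][4]<=hi]
def circ(f,x,y,z,fn=None):
    pass
def top_find(f):
    c=f["color"]; hsv=cv2.cvtColor(c,cv2.COLOR_BGR2HSV); H,S,V=cv2.split(hsv)
    ROI=np.zeros(H.shape,bool); ROI[170:300,170:480]=1
    br=ROI&(H>10)&(H<28)&(S>110)&(V>80); bl=ROI&(H>100)&(H<125)&(S>120)
    return br,bl,V,S,H
E
python3 - <<'E'
from h import *
f=grab_frame("top"); c=f["color"]
br,bl,V,S,H=top_find(f)
b2=br.copy(); b2[:,250:]=0; b2[:205]=0;
m=np.zeros_like(bl); m[205:290,188:250]=1
print("weights")
for b in blobs(b2&m&(V>120),8,400):
    print(b, np.round(on_plane(f,b[0],b[1],14),0))
print("blue"); 
for b in blobs(bl,300):
    print(b, np.round(on_plane(f,b[0],b[1],3 if b[0]<250 else 75),0))
    n,l,st,_=cv2.connectedComponentsWithStats(bl.astype(np.uint8))
for k,(x0,x1) in {"blue":(250,300)}.items():
    mm=bl.copy(); mm[:,:x0]=0; mm[:,x1:]=0
    r=cv2.minAreaRect(np.argwhere(mm)[:,::-1].astype(np.float32)); bx=cv2.boxPoints(r)
    print(r,[np.round(on_plane(f,*p,75)[:2],0).tolist() for p in bx])
dk=(V<70); m=np.zeros_like(bl); m[208:283,404:462]=1
print("parts")
for b in blobs(dk&m,30,600): print(b,np.round(on_plane(f,b[0],b[1],16),0))
ring=m&(V>120)&(S<60)
for b in blobs(ring,2,200): print('ring',b,np.round(on_plane(f,b[0],b[1],32),0))
big=cv2.resize(c[165:290,180:470],None,fx=2.75,fy=2.75,interpolation=cv2.INTER_CUBIC); cv2.imwrite("pics/crop0.png",big)
E
```

```text
weights
(np.float64(215.5), np.float64(222.5), 113, np.int32(12), np.int32(12)) [526. 319.  14.]
(np.float64(228.7), np.float64(243.4), 49, np.int32(8), np.int32(8)) [465. 279.  14.]
(np.float64(205.2), np.float64(245.9), 72, np.int32(9), np.int32(9)) [458. 347.  14.]
(np.float64(202.6), np.float64(268.6), 116, np.int32(12), np.int32(12)) [394. 351.  14.]
(np.float64(227.7), np.float64(267.9), 112, np.int32(12), np.int32(12)) [396. 280.  14.]
blue
(np.float64(281.6), np.float64(222.4), 2721, np.int32(34), np.int32(81)) [521. 121.  75.]
(np.float64(219.4), np.float64(246.7), 3102, np.int32(54), np.int32(74)) [456. 308.   3.]
((281.5, 222.0), (80.0, 33.0), 90.0) [[633.0, 168.0], [633.0, 77.0], [414.0, 75.0], [414.0, 164.0]]
parts
(np.float64(415.9), np.float64(227.9), 70, np.int32(14), np.int32(14)) [ 510. -256.   16.]
(np.float64(446.4), np.float64(232.2), 101, np.int32(17), np.int32(15)) [ 497. -342.   16.]
(np.float64(418.0), np.float64(258.3), 80, np.int32(15), np.int32(14)) [ 424. -260.   16.]
(np.float64(444.4), np.float64(259.7), 95, np.int32(16), np.int32(14)) [ 420. -334.   16.]
ring (np.float64(420.1), np.float64(226.9), 39, np.int32(9), np.int32(9)) [ 511. -265.   32.]
ring (np.float64(449.8), np.float64(231.3), 38, np.int32(9), np.int32(8)) [ 499. -347.   32.]
ring (np.float64(421.3), np.float64(259.5), 41, np.int32(8), np.int32(9)) [ 421. -265.   32.]
ring (np.float64(448.4), np.float64(260.2), 39, np.int32(9), np.int32(9)) [ 419. -340.   32.]
```

View pics/crop0.png

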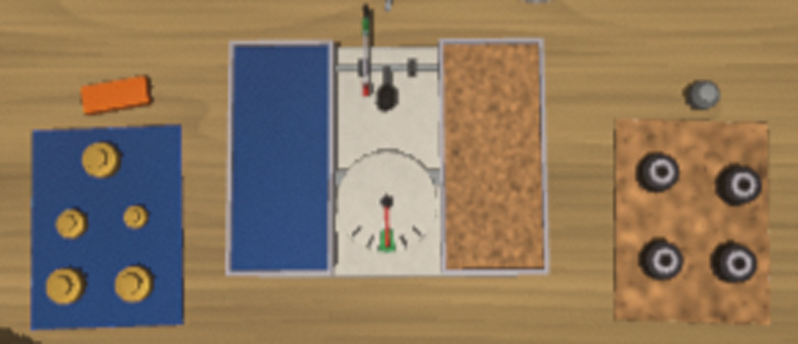

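Heights and sizes check out: ring tops sit on the mat, the pan measures about 220 mm long, and the balance centre is about (523,16). I'll move towards the first housing and turn so the jaws open along world x.

Call:
drive_tool(
  targets=[-0.49, -0.706, 0, 0, 0, 1.172, 0.65, -0.49, -0.706, 0, 0, 0, 1.172, 0.65, -0.49, -0.706, 0, 0, 0, 1.172, 0.65, -0.49, -0.706, 0, 0, 0, 1.172, 0.65, -0.49, -0.706, 0, 0, 0, 1.172, 0.65, -0.49, -0.706, 0, 0, 0, 1.172, 0.65, -0.49, -0.706, 0, 0, 0, 1.172, 0.65, -0.49, -0.706, 0, 0, 0, 1.172, 0.65, -0.49, -0.706, 0, 0, 0, 1.172, 0.65, -0.49, -0.706, 0, 0, 0, 1.172, 0.65, -0.49, -0.706, 0, 0, 0, 1.172, 0.65, -0.49, -0.706, 0, 0, 0, 1.172, 0.65],
  force=40,
)

```text
clock: 1.15
eef_pos: [345.6, 84.9, 304.1]
tcp_rot: [3.141, -0.0, 1.571]
contact_force: [1.4, 0.1, -0.1]
opening: 0.648
```

Call:
drive_tool(
  targets=[-0.35, 0.075, 0.08, 0, 0, 0, 0.65, -0.35, 0.075, 0.08, 0, 0, 0, 0.65, -0.35, 0.075, 0.08, 0, 0, 0, 0.65, -0.35, 0.075, 0.08, 0, 0, 0, 0.65, -0.35, 0.075, 0.08, 0, 0, 0, 0.65, -0.35, 0.075, 0.08, 0, 0, 0, 0.65, -0.35, 0.075, 0.08, 0, 0, 0, 0.65, -0.35, 0.075, 0.08, 0, 0, 0, 0.65, -0.35, 0.075, 0.08, 0, 0, 0, 0.65, -0.35, 0.075, 0.08, 0, 0, 0, 0.65, -0.35, 0.075, 0.08, 0, 0, 0, 0.65, -0.35, 0.075, 0.08, 0, 0, 0, 0.65],
)

```text
clock: 2.15
eef_pos: [420.3, -262.8, 223.5]
tcp_rot: [-3.14, -0.001, 1.57]
contact_force: [-1.1, 1.1, -1.3]
opening: 0.649
```

```bash
cat >> h.py <<'E'
def rings(f):
    br,bl,V,S,H=top_find(f); m=np.zeros_like(bl); m[200:290,400:470]=1
    return [(b[2],np.round(on_plane(f,b[0],b[1],32)[:2]).tolist()) for b in blobs(m&(V>120)&(S<60),8,200)]
E
python3 - <<'E'
from h import *
print(rings(grab_frame("top"))); f=grab_frame("wrist"); cv2.imwrite("pics/w1.png",f["color"]); print(f["vertical_fov"],np.round(f["world_from_camera"],2).tolist())
E
```

```text
[(14, [506.0, -349.0]), (11, [480.0, -378.0])]
65.70646984690485 [[1.0, 0.0, 0.0, 420.21], [0.0, -0.96, -0.28, -190.57], [0.0, 0.28, -0.96, 293.89], [0.0, 0.0, 0.0, 1.0]]
```

View pics/w1.png

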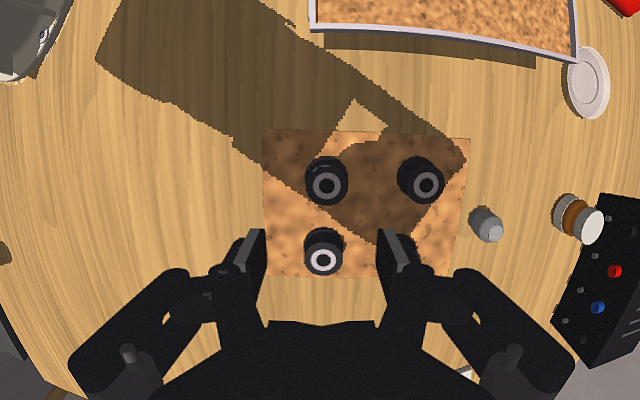

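The wrist view shows housings at (326,185), (425,185) and (323,261), with the fourth hidden behind the finger. The objective is at (487,225).

```bash
python3 - <<'E'
from h import *
f=grab_frame("wrist")
for u,v in((326,185),(425,185),(323,261)): print(np.round(on_plane(f,u,v,35,True),1))
E
```

```text
[ 425. -265.   35.]
[ 514.8 -264.9   35. ]
[ 422.7 -340.8   35. ]
```

Call:
drive_tool(
  targets=[-0.001, 0.003, 0.04, 0, 0, 0, 0.65, -0.001, 0.003, 0.08, 0, 0, 0, 0.65, -0.001, 0.003, 0.115, 0, 0, 0, 0.65, -0.001, 0.003, 0.135, 0, 0, 0, 0.65, -0.001, 0.003, 0.143, 0, 0, 0, 0.65, -0.001, 0.003, 0.143, 0, 0, 0, 0.65, -0.001, 0.003, 0.143, 0, 0, 0, 0.3, -0.001, 0.003, 0.143, 0, 0, 0, 0.3, -0.001, 0.003, 0.143, 0, 0, 0, 0.3, -0.001, 0.003, 0.143, 0, 0, 0, 0.3, -0.001, 0.003, 0.12, 0, 0, 0, 0.3, -0.001, 0.003, 0.08, 0, 0, 0, 0.3],
  force=40,
)

```text
clock: 3.3
eef_pos: [422.0, -263.1, 142.4]
tcp_rot: [-3.137, -0.003, 1.571]
contact_force: [0.9, 0.2, -1.1]
opening: 0.424
```

Call:
drive_tool(
  targets=[0, 0, -0.035, 0, 0, 0, 0.3, 0.02, 0.01, -0.075, 0, 0, 0, 0.3, 0.06, 0.02, -0.077, 0, 0, 0, 0.3, 0.1, 0.03, -0.077, 0, 0, 0, 0.3, 0.14, 0.04, -0.077, 0, 0, 0, 0.3, 0.175, 0.052, -0.077, 0, 0, 0, 0.3, 0.198, 0.052, -0.07, 0, 0, 0, 0.3, 0.198, 0.052, -0.04, 0, 0, 0, 0.3, 0.198, 0.052, -0.02, 0, 0, 0, 0.3, 0.198, 0.052, -0.011, 0, 0, 0, 0.3, 0.198, 0.052, -0.011, 0, 0, 0, 0.3, 0.198, 0.052, -0.011, 0, 0, 0, 0.3],
)

```text
clock: 4.3
eef_pos: [476.0, -66.5, 155.4]
tcp_rot: [-3.142, 0.0, 1.57]
contact_force: [0.6, 0.1, -1.9]
opening: 0.422
```

```bash
python3 - <<'E'
from h import *
s=sense(); print(s["eef_pos"],s["contact_force"],s["opening"])
f=grab_frame("wrist"); cv2.imwrite("pics/w2.png",f["color"])
E
```

```text
[476.03526448 -66.51922546 155.3856021 ] [ 0.57527115  0.098062   -1.89645546] 0.4220556362219617
```

View pics/w2.png

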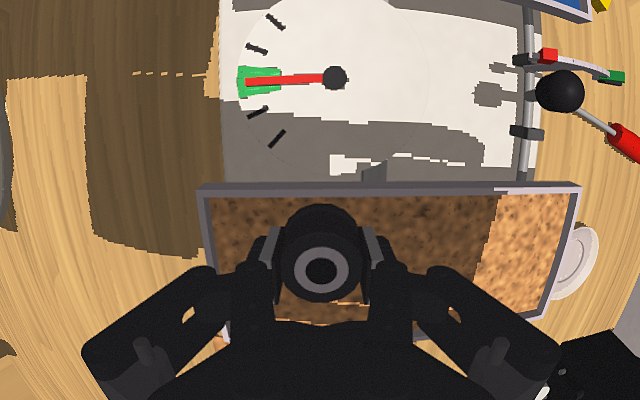

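The housing is inside the pan just above the floor. I'll release it and go to the next one at (514,-265).

Call:
drive_tool(
  targets=[0, 0, 0.001, 0, 0, 0, 0.6, 0, 0, 0.001, 0, 0, 0, 0.6, 0, 0, 0.001, 0, 0, 0, 0.6, 0, 0, -0.03, 0, 0, 0, 0.6, -0.01, 0, -0.06, 0, 0, 0, 0.65, -0.05, 0.01, -0.06, 0, 0, 0, 0.65, -0.09, 0.02, -0.06, 0, 0, 0, 0.65, -0.13, 0.038, -0.06, 0, 0, 0, 0.65, -0.17, 0.038, -0.06, 0, 0, 0, 0.65, -0.198, 0.038, -0.04, 0, 0, 0, 0.65, -0.198, 0.038, -0.02, 0, 0, 0, 0.65, -0.198, 0.038, 0, 0, 0, 0, 0.65],
)

```text
clock: 5.35
eef_pos: [514.1, -266.7, 154.8]
tcp_rot: [3.14, 0.001, 1.568]
contact_force: [0.7, 0.4, 0.0]
opening: 0.652
```

```bash
python3 - <<'E'
from h import *
f=grab_frame("wrist"); g=grab_frame("scene")
a=cv2.resize(f["color"],(480,300)); b=cv2.resize(g["color"][110:300,180:500],(480,285))
cv2.imwrite("pics/m3.png",np.vstack([a,b]))
F=f["color"]; V=F.max(2).astype(int); S=V-F.min(2)
for b in blobs((V>75)&(S<25)&(np.arange(400)[:,None]<275)&(np.arange(400)[:,None]>120),60,1200):
    p=on_plane(f,b[0],b[1],35,True)
    if -390<p[1]<-220 and 380<p[0]<560: print(b,np.round(p))
E
```

```text
(np.float64(322.1), np.float64(206.7), 676, np.int32(37), np.int32(35)) [ 515. -265.   35.]
(np.float64(245.3), np.float64(249.1), 419, np.int32(26), np.int32(43)) [ 461. -297.   35.]
```

View pics/m3.png

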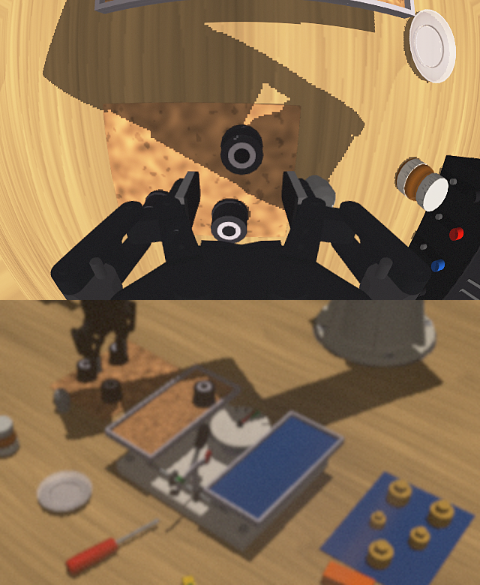

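The first housing stands upright in the pan. The second is at (322,207), which is (515,-265).

Call:
drive_tool(
  targets=[0.001, 0.001, 0.03, 0, 0, 0, 0.65, 0.001, 0.001, 0.055, 0, 0, 0, 0.65, 0.001, 0.001, 0.07, 0, 0, 0, 0.65, 0.001, 0.001, 0.074, 0, 0, 0, 0.65, 0.001, 0.001, 0.074, 0, 0, 0, 0.3, 0.001, 0.001, 0.074, 0, 0, 0, 0.3, 0.001, 0.001, 0.074, 0, 0, 0, 0.3, 0.001, 0.001, 0.074, 0, 0, 0, 0.3, 0.001, 0.001, 0.05, 0, 0, 0, 0.3, 0.001, 0.001, 0.01, 0, 0, 0, 0.3, 0.001, 0.001, -0.03, 0, 0, 0, 0.3, 0.001, 0.001, -0.065, 0, 0, 0, 0.3],
)

```text
clock: 6.45
eef_pos: [515.0, -263.3, 222.8]
tcp_rot: [3.14, 0.001, 1.571]
contact_force: [1.2, -1.0, -2.8]
opening: 0.425
```

Call:
drive_tool(
  targets=[0.04, 0.01, 0, 0, 0, 0, 0.3, 0.08, 0.02, 0, 0, 0, 0, 0.3, 0.12, 0.035, 0, 0, 0, 0, 0.3, 0.16, 0.05, 0, 0, 0, 0, 0.3, 0.199, 0.055, 0.005, 0, 0, 0, 0.3, 0.199, 0.055, 0.03, 0, 0, 0, 0.3, 0.199, 0.055, 0.055, 0, 0, 0, 0.3, 0.199, 0.055, 0.067, 0, 0, 0, 0.3, 0.199, 0.055, 0.067, 0, 0, 0, 0.3, 0.199, 0.055, 0.067, 0, 0, 0, 0.6, 0.199, 0.055, 0.067, 0, 0, 0, 0.6, 0.199, 0.055, 0.067, 0, 0, 0, 0.6],
)

```text
clock: 7.45
eef_pos: [570.2, -64.8, 153.6]
tcp_rot: [3.141, 0.0, 1.57]
contact_force: [-0.2, -0.2, 1.0]
opening: 0.603
```

Call:
drive_tool(
  targets=[0, 0, -0.035, 0, 0, 0, 0.6, -0.01, -0.005, -0.062, 0, 0, 0, 0.65, -0.045, -0.025, -0.062, 0, 0, 0, 0.65, -0.08, -0.043, -0.062, 0, 0, 0, 0.65, -0.115, -0.062, -0.062, 0, 0, 0, 0.65, -0.15, -0.08, -0.062, 0, 0, 0, 0.65, -0.185, -0.1, -0.062, 0, 0, 0, 0.65, -0.22, -0.12, -0.062, 0, 0, 0, 0.65, -0.255, -0.138, -0.062, 0, 0, 0, 0.65, -0.276, -0.148, -0.045, 0, 0, 0, 0.65, -0.276, -0.148, -0.02, 0, 0, 0, 0.65, -0.276, -0.148, 0, 0, 0, 0, 0.65],
)

```text
clock: 8.45
eef_pos: [421.0, -342.4, 152.7]
tcp_rot: [3.14, 0.001, 1.567]
contact_force: [0.5, -0.5, -0.5]
opening: 0.65
```

```bash
cat >> h.py <<'E'
def wrings(f):
    F=f["color"]; V=F.max(2).astype(int); S=V-F.min(2); out=[]
    for b in blobs((V>75)&(S<30)&(np.arange(400)[:,None]<330)&(np.arange(400)[:,None]>120),60,1200):
        p=on_plane(f,b[0],b[1],35,True)
        if -400<p[1]<-220 and 370<p[0]<560: out.append((b,np.round(p,1)))
    return out
E
python3 - <<'E'
from h import *
for r in wrings(grab_frame("wrist")): print(r)
g=grab_frame("scene"); cv2.imwrite("pics/s4.png",cv2.resize(g["color"][110:300,200:360],None,fx=3,fy=3))
E
```

```text
((np.float64(322.6), np.float64(206.0), 675, np.int32(38), np.int32(35)), array([ 422.2, -339. ,   35. ]))
((np.float64(437.9), np.float64(215.8), 529, np.int32(32), np.int32(33)), array([ 501.4, -347.2,   35. ]))
((np.float64(396.1), np.float64(248.2), 408, np.int32(28), np.int32(44)), array([ 473.3, -370.9,   35. ]))
```

View pics/s4.png

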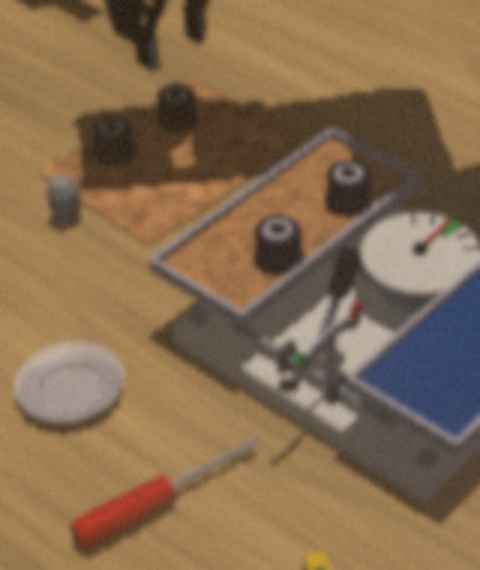

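Two housings stand in the pan, at (347,187) and (277,243) in the crop. The third is at (422,-339), under the gripper.

Call:
drive_tool(
  targets=[0.002, 0.001, 0.03, 0, 0, 0, 0.65, 0.002, 0.001, 0.055, 0, 0, 0, 0.65, 0.002, 0.001, 0.07, 0, 0, 0, 0.65, 0.002, 0.001, 0.073, 0, 0, 0, 0.65, 0.002, 0.001, 0.073, 0, 0, 0, 0.3, 0.002, 0.001, 0.073, 0, 0, 0, 0.3, 0.002, 0.001, 0.073, 0, 0, 0, 0.3, 0.002, 0.001, 0.073, 0, 0, 0, 0.3, 0.002, 0.001, 0.05, 0, 0, 0, 0.3, 0.002, 0.001, 0.01, 0, 0, 0, 0.3, 0.002, 0.001, -0.03, 0, 0, 0, 0.3, 0.002, 0.001, -0.065, 0, 0, 0, 0.3],
)

```text
clock: 9.55
eef_pos: [423.0, -338.3, 220.8]
tcp_rot: [3.14, 0.001, 1.571]
contact_force: [1.0, -0.6, -0.4]
opening: 0.426
```

Call:
drive_tool(
  targets=[0.04, 0.01, 0, 0, 0, 0, 0.3, 0.08, 0.02, 0, 0, 0, 0, 0.3, 0.12, 0.03, 0, 0, 0, 0, 0.3, 0.16, 0.04, 0, 0, 0, 0, 0.3, 0.2, 0.05, 0, 0, 0, 0, 0.3, 0.226, 0.053, 0.01, 0, 0, 0, 0.3, 0.226, 0.053, 0.035, 0, 0, 0, 0.3, 0.226, 0.053, 0.055, 0, 0, 0, 0.3, 0.226, 0.053, 0.065, 0, 0, 0, 0.3, 0.226, 0.053, 0.065, 0, 0, 0, 0.3, 0.226, 0.053, 0.065, 0, 0, 0, 0.6, 0.226, 0.053, 0.065, 0, 0, 0, 0.6],
)

```text
clock: 10.55
eef_pos: [476.4, -112.8, 153.7]
tcp_rot: [3.14, 0.0, 1.57]
contact_force: [0.2, -0.2, -0.6]
opening: 0.597
```

Next is the last housing at (501,-347): dx +25, dy -234.

Call:
drive_tool(
  targets=[0, 0, 0, 0, 0, 0, 0.6, 0, 0, -0.035, 0, 0, 0, 0.6, -0.01, 0, -0.062, 0, 0, 0, 0.65, -0.05, 0.005, -0.062, 0, 0, 0, 0.65, -0.09, 0.01, -0.062, 0, 0, 0, 0.65, -0.13, 0.015, -0.062, 0, 0, 0, 0.65, -0.17, 0.02, -0.062, 0, 0, 0, 0.65, -0.21, 0.025, -0.062, 0, 0, 0, 0.65, -0.234, 0.025, -0.05, 0, 0, 0, 0.65, -0.234, 0.025, -0.025, 0, 0, 0, 0.65, -0.234, 0.025, 0, 0, 0, 0, 0.65, -0.234, 0.025, 0, 0, 0, 0, 0.65],
)

```text
clock: 11.55
eef_pos: [498.6, -345.9, 149.3]
tcp_rot: [-3.137, -0.003, 1.569]
contact_force: [-0.6, 0.3, -0.3]
opening: 0.65
```

```bash
python3 - <<'E'
from h import *
for r in wrings(grab_frame("wrist")): print(r)
print(sense()["eef_pos"])
E
```

```text
((np.float64(326.7), np.float64(215.4), 685, np.int32(38), np.int32(36)), array([ 501.6, -347.2,   35. ]))
((np.float64(245.2), np.float64(249.2), 401, np.int32(26), np.int32(43)), array([ 446.1, -372.6,   35. ]))
((np.float64(396.1), np.float64(248.4), 421, np.int32(28), np.int32(44)), array([ 549.2, -371.9,   35. ]))
[ 499.38963926 -345.92739203  151.34495688]
```

Call:
drive_tool(
  targets=[0, 0, 0.03, 0, 0, 0, 0.65, 0, 0, 0.055, 0, 0, 0, 0.65, 0, 0, 0.07, 0, 0, 0, 0.65, 0, 0, 0.073, 0, 0, 0, 0.65, 0, 0, 0.073, 0, 0, 0, 0.3, 0, 0, 0.073, 0, 0, 0, 0.3, 0, 0, 0.073, 0, 0, 0, 0.3, 0, 0, 0.073, 0, 0, 0, 0.3, 0, 0, 0.05, 0, 0, 0, 0.3, 0, 0, 0.01, 0, 0, 0, 0.3, 0, 0, -0.03, 0, 0, 0, 0.3, 0, 0, -0.065, 0, 0, 0, 0.3],
)

```text
clock: 12.6
eef_pos: [501.0, -346.3, 220.7]
tcp_rot: [3.141, 0.001, 1.571]
contact_force: [1.8, -1.5, -2.6]
opening: 0.422
```

Call:
drive_tool(
  targets=[0.035, 0.011, 0, 0, 0, 0, 0.3, 0.075, 0.022, 0, 0, 0, 0, 0.3, 0.115, 0.033, 0, 0, 0, 0, 0.3, 0.155, 0.044, 0, 0, 0, 0, 0.3, 0.195, 0.057, 0, 0, 0, 0, 0.3, 0.234, 0.069, 0.005, 0, 0, 0, 0.3, 0.234, 0.069, 0.035, 0, 0, 0, 0.3, 0.234, 0.069, 0.055, 0, 0, 0, 0.3, 0.234, 0.069, 0.065, 0, 0, 0, 0.3, 0.234, 0.069, 0.065, 0, 0, 0, 0.3, 0.234, 0.069, 0.065, 0, 0, 0, 0.6, 0.234, 0.069, 0.065, 0, 0, 0, 0.6],
)

```text
clock: 13.6
eef_pos: [570.4, -112.8, 153.8]
tcp_rot: [3.14, 0.0, 1.57]
contact_force: [-1.1, 0.5, 0.4]
opening: 0.594
```

Call:
drive_tool(
  targets=[0, 0, 0, 0, 0, 0, 0.6, 0, 0, -0.035, 0, 0, 0, 0.6, 0, 0, -0.07, 0, 0, 0, 0.4, 0, -0.01, -0.11, 0, 0, 0, 0, 0.03, -0.03, -0.11, 0, 0, 0, 0, 0.065, -0.05, -0.11, 0, 0, 0, 0, 0.1, -0.07, -0.11, 0, 0, 0, 0, 0.129, -0.08, -0.11, 0, 0, 0, 0, 0.129, -0.08, -0.11, 0, 0, 0, 0, 0.129, -0.08, -0.11, 0, 0, 0, 0],
)

```text
clock: 14.43
eef_pos: [489.7, 17.6, 263.7]
tcp_rot: [3.14, 0.0, 1.573]
contact_force: [0.2, 0.5, 0.5]
opening: -0.002
```

```bash
python3 - <<'E'
from h import *
w=grab_frame("wrist"); s=grab_frame("scene"); 
b=cv2.resize(s["color"][140:290,220:420],(640,480))
cv2.imwrite("pics/m5.png",np.vstack([cv2.resize(w["color"],(640,400))[:400],b])[:880]); 
cv2.imwrite("pics/m5.png",np.hstack([cv2.resize(w["color"],(480,300)),cv2.resize(b,(400,300))])[:, :800] if 0 else np.vstack([cv2.resize(w["color"],(480,300)),cv2.resize(b,(400,300)) if 0 else cv2.resize(b,(480,300))]))
print(sense()["eef_pos"])
E
```

```text
[490.54510488  16.25267786 263.47352086]
```

View pics/m5.png

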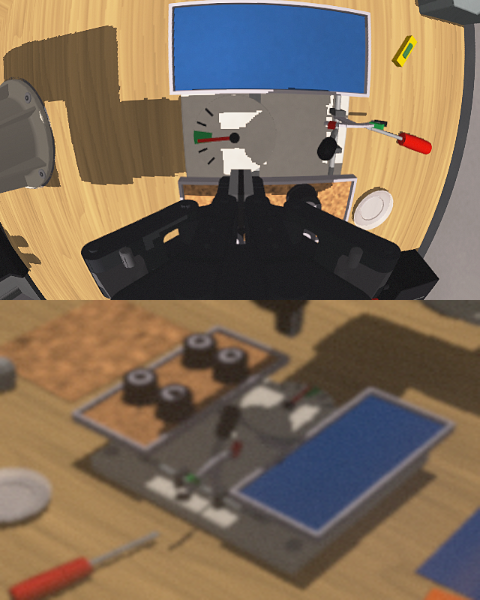

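All four housings are in the cork pan. The lever grip is at (436,197) in the full wrist frame.

```bash
python3 - <<'E'
from h import *
w=grab_frame("wrist"); print(on_plane(w,436,197,120,True))
s=grab_frame("top"); V=s["color"].max(2); m=np.zeros(V.shape,bool); m[185:210,305:338]=1
for b in blobs(m&(V<50),8): print(b,on_plane(s,b[0],b[1],116))
E
```

```text
[578.45248742  16.88194987 120.        ]
```

Call:
drive_tool(
  targets=[0, 0.015, 0.03, 0, 0, 0, 0, 0, 0.03, 0.06, 0, 0, 0, 0, 0, 0.035, 0.083, 0, 0, 0, 0, 0, 0.05, 0.083, 0, 0, 0, 0, 0, 0.065, 0.083, 0, 0, 0, 0, 0, 0.08, 0.083, 0, 0, 0, 0, 0, 0.095, 0.083, 0, 0, 0, 0, 0, 0.11, 0.083, 0, 0, 0, 0, 0, 0.12, 0.083, 0, 0, 0, 0, 0, 0.13, 0.083, 0, 0, 0, 0, 0, 0.136, 0.083, 0, 0, 0, 0, 0, 0.138, 0.083, 0, 0, 0, 0],
)

```text
clock: 15.63
eef_pos: [628.9, 16.3, 179.8]
tcp_rot: [3.141, 0.0, 1.57]
contact_force: [0.2, 0.0, -0.8]
opening: 0.001
```

```bash
python3 - <<'E'
from h import *
w=grab_frame("wrist"); s=grab_frame("scene"); 
b=cv2.resize(s["color"][140:290,220:420],(480,300))
cv2.imwrite("pics/m6.png",np.vstack([cv2.resize(w["color"],(480,300)),b]))
print(sense()["eef_pos"],sense()["contact_force"])
E
```

```text
[628.02015497  16.54778263 179.77823315] [-1.12050353  0.95116919  0.326672  ]
```

View pics/m6.png

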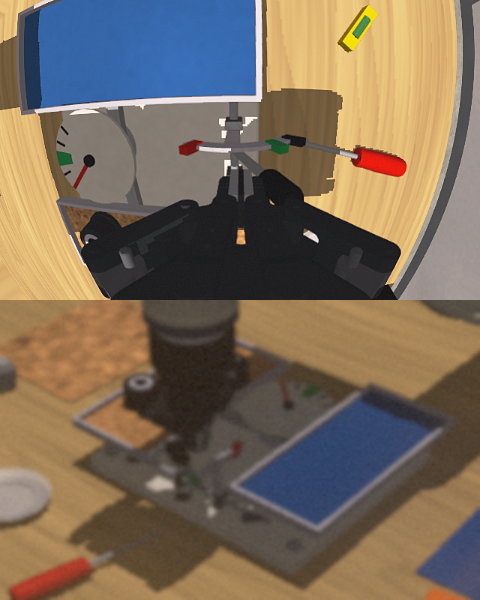

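The beam is free and the needle points to the parts side. By geometry the lever is about 0.1 rad short of green, so I'll push 6 mm more, back off and measure.

Call:
drive_tool(
  targets=[0, 0.003, 0, 0, 0, 0, 0, 0, 0.006, 0, 0, 0, 0, 0, 0, 0.006, 0, 0, 0, 0, 0, 0, 0.006, 0, 0, 0, 0, 0, 0, -0.02, 0, 0, 0, 0, 0, 0, -0.05, -0.02, 0, 0, 0, 0, 0, -0.09, -0.06, 0, 0, 0, 0, 0, -0.13, -0.08, 0, 0, 0, 0, 0, -0.14, -0.08, 0, 0, 0, 0, 0, -0.14, -0.08, 0, 0, 0, 0],
)

```text
clock: 16.57
eef_pos: [484.2, 16.8, 261.8]
tcp_rot: [3.141, -0.0, 1.571]
contact_force: [0.4, 0.4, -0.6]
opening: 0.002
```

```bash
python3 - <<'E'
from h import *
w=grab_frame("wrist"); s=grab_frame("scene"); 
c=w["color"][90:290,330:650]; print(c.shape)
b=s["color"][170:270,250:380]
cv2.imwrite("pics/m7.png",np.vstack([cv2.resize(c,(480,300)),cv2.resize(b,(480,300),interpolation=cv2.INTER_CUBIC)]))
print(sense()["eef_pos"])
E
```

```text
(200, 310, 3)
[487.88970518  16.78264193 260.74178553]
```

View pics/m7.png

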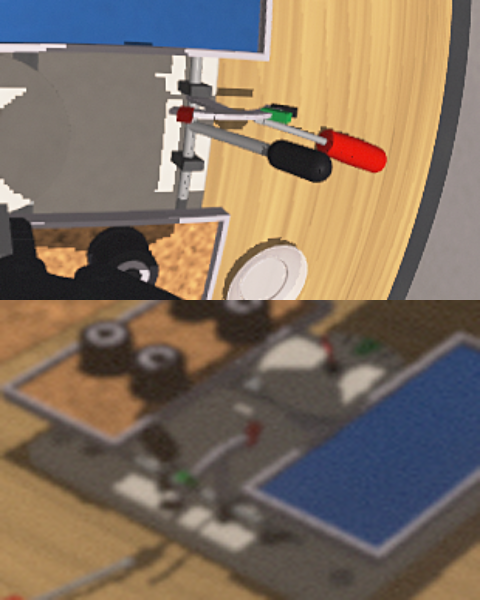

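The grip is at (523.8,197.3) in the full wrist frame. I'll compute the lever angle in the plane y=16.5 and cross-check it with the scene view, where the grip is at about (292,219).

```bash
python3 - <<'E'
from h import *
w=grab_frame("wrist"); V=w["color"].max(2)
m=np.zeros(V.shape,bool); m[175:220,495:555]=1
bs=blobs(m&(V<60),40); print(bs)
hx=618
def yp(f,u,v,fish,y=16.5):
    o,d=ray(f,u,v,fish); p=o+d*(y-o[1])/d[1]; return p, np.arctan2(p[0]-hx,p[2]-37)+.5, np.hypot(p[0]-hx,p[2]-37)
print(yp(w,523.8,197.3,True))
for b in bs: print(yp(w,b[0],b[1],True))
for u,v in((456,173.3),(485,184)): print(on_plane(w,u,v,37,True), yp(w,u,v,True))
s=grab_frame("scene"); print(yp(s,250+158/3.69,170+442-300 if 0 else 170+142/3,False))
for b in bs:
    o,d=ray(w,b[0],b[1],True); o2,d2=ray(s,250+158/3.69,170+142/3)
    t=np.linalg.lstsq(np.c_[d,-d2],o2-o,rcond=None)[0]; print(o+d*t[0],o2+d2*t[1])
t=grab_frame("top"); V=t["color"].max(2); m=np.zeros(V.shape,bool); m[150:205,308:332]=1
for b in blobs(m&(V<60),6): print('top',b,on_plane(t,b[0],b[1],114),proj(t,(663,16,114)))
E
```

```text
[(np.float64(520.0), np.float64(197.2), 779, np.int32(43), np.int32(28))]
(array([660.86587609,  16.5       , 118.43276764]), np.float64(0.9845406702783945), np.float64(92.02596904717626))
(array([656.84471574,  16.5       , 117.96766572]), np.float64(0.9473215694985033), np.float64(89.80353463931007))
[629.62344296  16.56604848  37.        ] (array([629.75382552,  16.5       ,  36.73057877]), np.float64(2.0937143173458894), np.float64(11.756912956213482))
[667.7059883   5.0074209  37.       ] (array([642.92017644,  16.5       ,  77.39690664]), np.float64(1.0527412727461487), np.float64(47.464989833684385))
(array([656.96214516,  16.5       , 116.653837  ]), np.float64(0.9549246332770756), np.float64(88.67233223859137))
[657.36814154  16.2772498  117.31004753] [657.24714436  16.77672398 117.04455758]
top (np.float64(319.7), np.float64(171.8), 57, np.int32(7), np.int32(11)) [653.06269302  16.09217355 114.        ] (np.float64(319.73986942830675), np.float64(168.15269013619968))
```

The lever reads about 0.95 from the wrist, the scene view and triangulation, so I'll push about 8 mm further than last time.

Call:
drive_tool(
  targets=[0, 0.04, 0.03, 0, 0, 0, 0, 0, 0.07, 0.06, 0, 0, 0, 0, 0, 0.1, 0.08, 0, 0, 0, 0, 0, 0.125, 0.08, 0, 0, 0, 0, 0, 0.135, 0.08, 0, 0, 0, 0, 0, 0.145, 0.08, 0, 0, 0, 0, 0, 0.15, 0.08, 0, 0, 0, 0, 0, 0.154, 0.08, 0, 0, 0, 0, 0, 0.154, 0.08, 0, 0, 0, 0, 0, 0.154, 0.08, 0, 0, 0, 0, 0, 0.13, 0.08, 0, 0, 0, 0, 0, 0.1, 0.06, 0, 0, 0, 0],
)

```text
clock: 17.82
eef_pos: [586.4, 16.7, 197.6]
tcp_rot: [-3.139, 0.0, 1.571]
contact_force: [-1.6, 0.5, 0.5]
opening: -0.0
```

Call:
drive_tool(
  targets=[0, -0.04, -0.04, 0, 0, 0, 0, 0, -0.08, -0.06, 0, 0, 0, 0, 0, -0.1, -0.06, 0, 0, 0, 0, 0, -0.1, -0.06, 0, 0, 0, 0, 0, -0.1, -0.06, 0, 0, 0, 0],
)

```text
clock: 18.23
eef_pos: [486.3, 16.7, 261.3]
tcp_rot: [3.139, -0.0, 1.571]
contact_force: [0.6, 1.1, -0.5]
opening: 0.002
```

```bash
cat >> h.py <<'E'
def lever(w,hx=618,y=16.5):
    V=w["color"].max(2); m=np.zeros(V.shape,bool); m[170:225,490:570]=1
    for b in blobs(m&(V<60),100):
        o,d=ray(w,b[0],b[1],True); p=o+d*(y-o[1])/d[1]; print('lever',b,np.round(p,1),round(np.arctan2(p[0]-hx,p[2]-37)+.5,3),round(np.hypot(p[0]-hx,p[2]-37),1))
def needle(f,fish=False,c=(478,16)):
    C=f["color"].astype(int); red=(C[:,:,2]>90)&(C[:,:,1]<0.45*C[:,:,2])&(C[:,:,0]<0.5*C[:,:,2])
    P=[]
    for v,u in np.argwhere(red):
        p=on_plane(f,u,v,71,fish)
        if np.hypot(p[0]-c[0],p[1]-c[1])<50: P.append(p[:2])
    P=np.array(P)
    if len(P)<6: return len(P)
    m=P.mean(0); e=np.linalg.svd(P-m)[2][0]; e=-e if e[0]>0 else e
    return len(P),m.round(1),'pca angle',round(float(np.arctan2(-e[1],-e[0])),3),'pivot angle',round(float(np.arctan2(-(m[1]-c[1]),-(m[0]-c[0]))),3)
E
python3 - <<'E'
from h import *
w=grab_frame("wrist"); lever(w); print(needle(w,True)); t=grab_frame("top"); print(needle(t))
V=t["color"].max(2); m=np.zeros(V.shape,bool); m[150:205,308:332]=1
for b in blobs(m&(V<60),6): print('top',b,on_plane(t,b[0],b[1],114))
print(sense()["eef_pos"])
E
```

```text
lever (np.float64(524.8), np.float64(195.5), 766, np.int32(43), np.int32(26)) [663.9  16.5 114.3] 1.036 89.9
(167, array([465.2,  -3.1]), 'pca angle', 0.81, 'pivot angle', 0.981)
0
top (np.float64(319.7), np.float64(169.5), 60, np.int32(6), np.int32(12)) [659.32652721  16.10129213 114.        ]
[488.26062557  16.73690996 260.47698395]
```

The lever is at about 1.04 with the 90 mm arm length confirmed, and the needle is at the +0.8 stop. Now the weights, starting with a 200 g at (396,280).

Call:
drive_tool(
  targets=[0.035, -0.012, 0, 0, 0, 0, 0.65, 0.075, -0.024, 0, 0, 0, 0, 0.65, 0.115, -0.038, 0, 0, 0, 0, 0.65, 0.155, -0.052, 0, 0, 0, 0, 0.65, 0.19, -0.066, 0, 0, 0, 0, 0.65, 0.23, -0.08, 0.01, 0, 0, 0, 0.65, 0.263, -0.092, 0.03, 0, 0, 0, 0.65, 0.263, -0.092, 0.06, 0, 0, 0, 0.65, 0.263, -0.092, 0.09, 0, 0, 0, 0.65, 0.263, -0.092, 0.1, 0, 0, 0, 0.65, 0.263, -0.092, 0.1, 0, 0, 0, 0.65],
)

```text
clock: 19.25
eef_pos: [394.9, 279.1, 157.2]
tcp_rot: [-3.137, 0.003, 1.571]
contact_force: [-0.7, -0.5, -0.3]
opening: 0.649
```

```bash
cat >> h.py <<'E'
def brass(f,fish=True,z=25,lo=150):
    hsv=cv2.cvtColor(f["color"],cv2.COLOR_BGR2HSV); H,S,V=cv2.split(hsv); V=V.astype(int)
    m=(H>12)&(H<30)&(S>110)&(V>60)
    out=[]
    for b in blobs(m,lo,6000):
        p=on_plane(f,b[0],b[1],z,fish)
        if 365<p[0]<570 and 225<p[1]<395: out.append((b[:3],np.round(p[:2],1).tolist()))
    return out
E
python3 - <<'E'
from h import *
w=grab_frame("wrist"); cv2.imwrite("pics/w8.png",w["color"])
for r in brass(w): print(r)
t=grab_frame("top")
for r in brass(t,False,20,20): print('top',r)
print(sense()["eef_pos"])
E
```

```text
((np.float64(326.6), np.float64(101.4), 2337), [397.9, 348.3])
((np.float64(417.4), np.float64(108.4), 1448), [458.4, 345.5])
((np.float64(478.4), np.float64(125.6), 2100), [505.9, 336.3])
((np.float64(328.8), np.float64(202.0), 2230), [399.7, 279.9])
((np.float64(419.4), np.float64(197.2), 810), [464.3, 283.3])
top ((np.float64(209.4), np.float64(228.7), 134), [507.2, 334.5])
top ((np.float64(203.9), np.float64(245.6), 50), [459.0, 348.5])
top ((np.float64(229.0), np.float64(243.4), 52), [465.3, 276.7])
top ((np.float64(228.2), np.float64(267.7), 126), [396.9, 276.8])
[396.59795716 279.7363844  160.06569382]
```

View pics/w8.png

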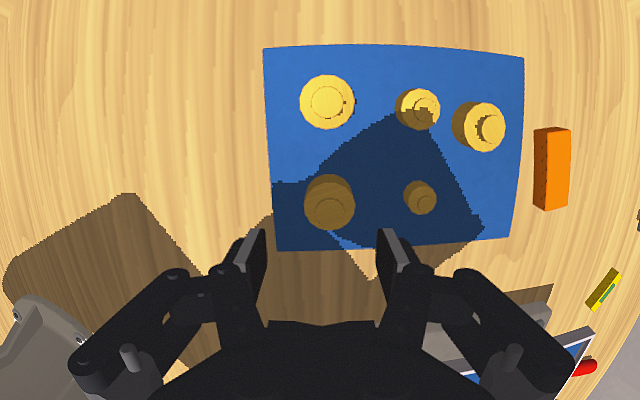

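One 200 g weight, formerly at (526,319), has been knocked to about (506,335), and it still stands on the mat. I'll grasp the one at (398,280).

Call:
drive_tool(
  targets=[0, 0.001, 0.035, 0, 0, 0, 0.62, 0, 0.001, 0.06, 0, 0, 0, 0.62, 0, 0.001, 0.075, 0, 0, 0, 0.62, 0, 0.001, 0.081, 0, 0, 0, 0.62, 0, 0.001, 0.081, 0, 0, 0, 0.3, 0, 0.001, 0.081, 0, 0, 0, 0.3, 0, 0.001, 0.081, 0, 0, 0, 0.3, 0, 0.001, 0.081, 0, 0, 0, 0.3, 0, 0.001, 0.05, 0, 0, 0, 0.3, 0, 0.001, 0.01, 0, 0, 0, 0.3, 0, 0.001, -0.03, 0, 0, 0, 0.3, 0, 0.001, -0.065, 0, 0, 0, 0.3],
)

```text
clock: 20.35
eef_pos: [396.8, 279.7, 227.8]
tcp_rot: [3.14, -0.001, 1.571]
contact_force: [1.5, -0.6, -2.7]
opening: 0.401
```

Call:
drive_tool(
  targets=[-0.03, 0.01, 0, 0, 0, 0, 0.3, -0.065, 0.02, 0, 0, 0, 0, 0.3, -0.1, 0.03, 0, 0, 0, 0, 0.3, -0.14, 0.043, 0, 0, 0, 0, 0.3, -0.182, 0.057, 0.005, 0, 0, 0, 0.3, -0.182, 0.057, 0.03, 0, 0, 0, 0.3, -0.182, 0.057, 0.052, 0, 0, 0, 0.3, -0.182, 0.057, 0.062, 0, 0, 0, 0.3, -0.182, 0.057, 0.062, 0, 0, 0, 0.3, -0.182, 0.057, 0.062, 0, 0, 0, 0.58, -0.182, 0.057, 0.062, 0, 0, 0, 0.58, -0.182, 0.057, 0.062, 0, 0, 0, 0.58],
)

```text
clock: 21.35
eef_pos: [454.6, 98.4, 164.1]
tcp_rot: [3.139, -0.001, 1.572]
contact_force: [0.6, 0.2, -0.3]
opening: 0.579
```

```bash
python3 - <<'E'
from h import *
w=grab_frame("wrist"); cv2.imwrite("pics/w9.png",w["color"])
lever(w)
E
```

```text
(no output)
```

View pics/w9.png

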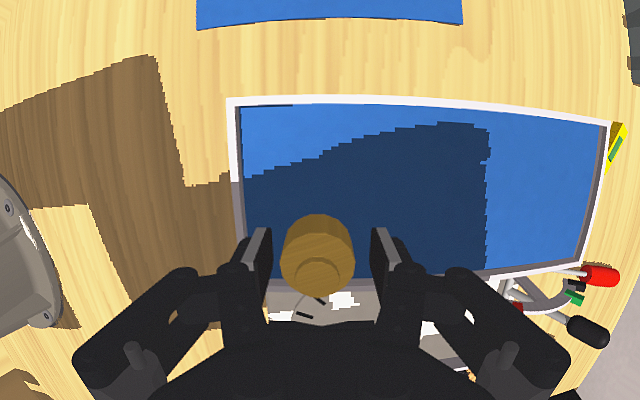

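The first weight is in the blue pan at (315,250), upright. Next is the 200 g at (398,350).

Call:
drive_tool(
  targets=[0, 0, -0.03, 0, 0, 0, 0.58, 0.01, 0, -0.06, 0, 0, 0, 0.62, 0.045, -0.01, -0.06, 0, 0, 0, 0.62, 0.085, -0.02, -0.06, 0, 0, 0, 0.62, 0.125, -0.03, -0.06, 0, 0, 0, 0.62, 0.165, -0.04, -0.06, 0, 0, 0, 0.62, 0.2, -0.05, -0.06, 0, 0, 0, 0.62, 0.235, -0.058, -0.05, 0, 0, 0, 0.62, 0.252, -0.058, -0.03, 0, 0, 0, 0.62, 0.252, -0.058, 0, 0, 0, 0, 0.62, 0.252, -0.058, 0.003, 0, 0, 0, 0.62, 0.252, -0.058, 0.003, 0, 0, 0, 0.62],
)

```text
clock: 22.4
eef_pos: [394.7, 349.2, 159.0]
tcp_rot: [-3.139, 0.002, 1.572]
contact_force: [-0.2, -0.3, 0.8]
opening: 0.623
```

```bash
python3 - <<'E'
from h import *
for r in brass(grab_frame("wrist")): print(r)
print(sense()["eef_pos"])
E
```

```text
((np.float64(325.7), np.float64(200.1), 2189), [397.7, 350.9])
((np.float64(409.8), np.float64(202.4), 1329), [458.1, 349.0])
((np.float64(466.4), np.float64(213.5), 1879), [505.6, 339.4])
[395.59142045 349.43036997 160.25093212]
```

Call:
drive_tool(
  targets=[0, 0, 0.035, 0, 0, 0, 0.55, 0, 0, 0.06, 0, 0, 0, 0.55, 0, 0, 0.075, 0, 0, 0, 0.55, 0, 0, 0.081, 0, 0, 0, 0.55, 0, 0, 0.081, 0, 0, 0, 0.3, 0, 0, 0.081, 0, 0, 0, 0.3, 0, 0, 0.081, 0, 0, 0, 0.3, 0, 0, 0.081, 0, 0, 0, 0.3, 0, 0, 0.05, 0, 0, 0, 0.3, 0, 0, 0.01, 0, 0, 0, 0.3, 0, 0, -0.03, 0, 0, 0, 0.3, 0, 0, -0.065, 0, 0, 0, 0.3],
)

```text
clock: 23.45
eef_pos: [395.9, 349.7, 227.9]
tcp_rot: [3.14, -0.001, 1.571]
contact_force: [0.9, 1.2, -1.4]
opening: 0.402
```

Slot (455,145): dx +59, dy -205.

Call:
drive_tool(
  targets=[-0.03, 0.01, 0, 0, 0, 0, 0.3, -0.065, 0.02, 0, 0, 0, 0, 0.3, -0.1, 0.03, 0, 0, 0, 0, 0.3, -0.14, 0.043, 0, 0, 0, 0, 0.3, -0.18, 0.055, 0, 0, 0, 0, 0.3, -0.205, 0.059, 0.015, 0, 0, 0, 0.3, -0.205, 0.059, 0.04, 0, 0, 0, 0.3, -0.205, 0.059, 0.062, 0, 0, 0, 0.3, -0.205, 0.059, 0.062, 0, 0, 0, 0.3, -0.205, 0.059, 0.062, 0, 0, 0, 0.3, -0.205, 0.059, 0.062, 0, 0, 0, 0.58, -0.205, 0.059, 0.062, 0, 0, 0, 0.58],
)

```text
clock: 24.45
eef_pos: [455.6, 145.3, 164.3]
tcp_rot: [3.139, -0.001, 1.571]
contact_force: [-0.6, -0.1, -0.8]
opening: 0.58
```

Next is the displaced 200 g at (505,338). I'll turn the jaws 45° so they clear the 100 g.

Call:
drive_tool(
  targets=[0, 0, -0.03, 0, 0, 0, 0.58, 0.01, 0, -0.06, 0, 0, 0, 0.62, 0.045, 0.01, -0.06, 0, 0, -0.12, 0.62, 0.085, 0.02, -0.06, 0, 0, -0.24, 0.62, 0.12, 0.03, -0.06, 0, 0, -0.36, 0.62, 0.155, 0.04, -0.06, 0, 0, -0.48, 0.62, 0.193, 0.05, -0.06, 0, 0, -0.6, 0.62, 0.193, 0.05, -0.05, 0, 0, -0.7, 0.62, 0.193, 0.05, -0.03, 0, 0, -0.785, 0.62, 0.193, 0.05, 0, 0, 0, -0.785, 0.62, 0.193, 0.05, 0.003, 0, 0, -0.785, 0.62, 0.193, 0.05, 0.003, 0, 0, -0.785, 0.62],
)

```text
clock: 25.45
eef_pos: [504.0, 337.6, 159.5]
tcp_rot: [-3.139, -0.001, 2.356]
contact_force: [0.2, 0.6, -0.0]
opening: 0.62
```

```bash
python3 - <<'E'
from h import *
for r in brass(grab_frame("wrist")): print(r)
s=sense();print(s["eef_pos"],s["tcp_rot"])
t=grab_frame("top")
print([ (b,) for b in blobs((lambda h:(h[:,:,0]<12)&(h[:,:,1]>180)&(h[:,:,2]>120))(cv2.cvtColor(t["color"],cv2.COLOR_BGR2HSV)),40)])
E
```

```text
((np.float64(285.5), np.float64(150.7), 1409), [461.2, 346.8])
((np.float64(325.4), np.float64(206.8), 2169), [508.5, 337.6])
((np.float64(235.5), np.float64(216.7), 785), [468.0, 285.5])
[504.88323371 337.97418996 160.75869703] [-3.14138598e+00 -1.13472895e-05  2.35559129e+00]
[((np.float64(329.9), np.float64(129.3), 181, np.int32(13), np.int32(26)),)]
```

Call:
drive_tool(
  targets=[-0.001, 0.001, 0.035, 0, 0, 0, 0.6, -0.001, 0.001, 0.06, 0, 0, 0, 0.6, -0.001, 0.001, 0.075, 0, 0, 0, 0.6, -0.001, 0.001, 0.081, 0, 0, 0, 0.6, -0.001, 0.001, 0.081, 0, 0, 0, 0.3, -0.001, 0.001, 0.081, 0, 0, 0, 0.3, -0.001, 0.001, 0.081, 0, 0, 0, 0.3, -0.001, 0.001, 0.081, 0, 0, 0, 0.3, -0.001, 0.001, 0.05, 0, 0, 0, 0.3, -0.001, 0.001, 0.01, 0, 0, 0, 0.3, -0.001, 0.001, -0.03, 0, 0, 0, 0.3, -0.001, 0.001, -0.065, 0, 0, 0, 0.3],
)

```text
clock: 26.55
eef_pos: [506.5, 337.8, 228.1]
tcp_rot: [3.14, 0.0, 2.356]
contact_force: [1.4, 0.2, -0.8]
opening: 0.399
```

Call:
drive_tool(
  targets=[-0.03, -0.018, 0, 0, 0, 0.11, 0.3, -0.06, -0.036, 0, 0, 0, 0.22, 0.3, -0.09, -0.054, 0, 0, 0, 0.33, 0.3, -0.12, -0.072, 0, 0, 0, 0.44, 0.3, -0.15, -0.09, 0, 0, 0, 0.55, 0.3, -0.18, -0.108, 0, 0, 0, 0.67, 0.3, -0.215, -0.126, 0, 0, 0, 0.785, 0.3, -0.215, -0.126, 0.02, 0, 0, 0.785, 0.3, -0.215, -0.126, 0.045, 0, 0, 0.785, 0.3, -0.215, -0.126, 0.062, 0, 0, 0.785, 0.3, -0.215, -0.126, 0.062, 0, 0, 0.785, 0.3, -0.215, -0.126, 0.062, 0, 0, 0.785, 0.3],
)

```text
clock: 27.55
eef_pos: [568.9, 96.5, 163.1]
tcp_rot: [-3.141, 0.0, 1.571]
contact_force: [0.6, 0.6, -1.3]
opening: 0.403
```

Call:
drive_tool(
  targets=[0, 0, 0, 0, 0, 0, 0.58, 0, 0, 0, 0, 0, 0, 0.58, 0, 0, 0, 0, 0, 0, 0.58, 0, 0, -0.03, 0, 0, 0, 0.58, 0, 0, -0.06, 0, 0, 0, 0.58, 0.03, -0.02, -0.06, 0, 0, 0, 0.58, 0.07, -0.03, -0.06, 0, 0, 0, 0.58, 0.11, -0.04, -0.06, 0, 0, 0, 0.58, 0.11, -0.04, -0.06, 0, 0, 0, 0.58, 0.11, -0.04, -0.06, 0, 0, 0, 0.58, 0.11, -0.04, -0.06, 0, 0, 0, 0.58, 0.11, -0.04, -0.06, 0, 0, 0, 0.58],
)

```text
clock: 28.55
eef_pos: [529.4, 206.0, 223.2]
tcp_rot: [3.141, 0.0, 1.57]
contact_force: [0.2, 0.1, -0.5]
opening: 0.587
```

```bash
python3 - <<'E'
from h import *
t=grab_frame("top");s=grab_frame("scene")
print(needle(t),needle(s))
w=grab_frame("wrist");cv2.imwrite("pics/w10.png",np.vstack([cv2.resize(t["color"][160:290,180:390],(480,297),interpolation=cv2.INTER_CUBIC),cv2.resize(s["color"][140:290,220:460],(480,300),interpolation=cv2.INTER_CUBIC)]))
print(sense()["eef_pos"])
E
```

```text
(9, array([461.5,  -1.2]), 'pca angle', 0.788, 'pivot angle', 0.808) 0
[529.51576115 205.56576747 222.94385562]
```

View pics/w10.png

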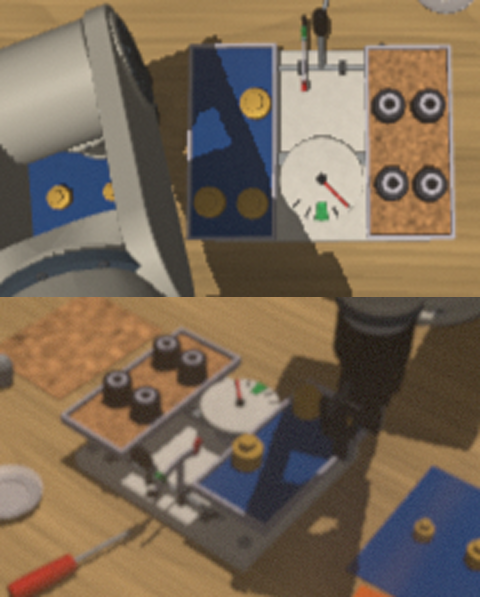

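Three weights and all four housings stand in their pans, and the needle is at about +0.79, so at least 100 g is still missing. Next is the 100 g at (459,347).

Call:
drive_tool(
  targets=[0.035, -0.018, 0, 0, 0, 0, 0.55, 0.07, -0.035, 0, 0, 0, 0, 0.55, 0.105, -0.053, 0.01, 0, 0, 0, 0.55, 0.141, -0.07, 0.03, 0, 0, 0, 0.55, 0.141, -0.07, 0.055, 0, 0, 0, 0.55, 0.141, -0.07, 0.065, 0, 0, 0, 0.55, 0.141, -0.07, 0.065, 0, 0, 0, 0.55, 0.141, -0.07, 0.065, 0, 0, 0, 0.55],
)

```text
clock: 29.37
eef_pos: [459.6, 346.4, 157.7]
tcp_rot: [-3.14, 0.001, 1.57]
contact_force: [1.0, -0.5, 0.5]
opening: 0.553
```

```bash
python3 - <<'E'
from h import *
for r in brass(grab_frame("wrist"),z=22): print(r)
s=sense();print(s["eef_pos"],s["tcp_rot"])
E
```

```text
((np.float64(323.9), np.float64(200.0), 1391), [461.5, 347.7])
((np.float64(332.7), np.float64(275.3), 737), [468.5, 285.3])
((np.float64(324.0), np.float64(316.4), 1082), [461.9, 242.7])
[460.14138589 346.61282772 158.53118673] [3.14134926e+00 4.32292503e-05 1.56913602e+00]
```

Call:
drive_tool(
  targets=[0.001, 0, 0.035, 0, 0, 0, 0.55, 0.001, 0, 0.06, 0, 0, 0, 0.55, 0.001, 0, 0.075, 0, 0, 0, 0.55, 0.001, 0, 0.081, 0, 0, 0, 0.55, 0.001, 0, 0.081, 0, 0, 0, 0.2, 0.001, 0, 0.081, 0, 0, 0, 0.2, 0.001, 0, 0.081, 0, 0, 0, 0.2, 0.001, 0, 0.081, 0, 0, 0, 0.2, 0.001, 0, 0.05, 0, 0, 0, 0.2, 0.001, 0, 0.01, 0, 0, 0, 0.2, 0.001, 0, -0.03, 0, 0, 0, 0.2, 0.001, 0, -0.065, 0, 0, 0, 0.2],
)

```text
clock: 30.42
eef_pos: [459.3, 348.7, 226.1]
tcp_rot: [3.14, -0.001, 1.571]
contact_force: [1.2, 1.3, -0.8]
opening: 0.316
```

Call:
drive_tool(
  targets=[-0.035, 0.018, 0, 0, 0, 0, 0.2, -0.07, 0.037, 0, 0, 0, 0, 0.2, -0.105, 0.056, 0, 0, 0, 0, 0.2, -0.14, 0.075, 0, 0, 0, 0, 0.2, -0.175, 0.093, 0, 0, 0, 0, 0.2, -0.203, 0.11, 0.01, 0, 0, 0, 0.2, -0.203, 0.11, 0.04, 0, 0, 0, 0.2, -0.203, 0.11, 0.062, 0, 0, 0, 0.2, -0.203, 0.11, 0.062, 0, 0, 0, 0.2, -0.203, 0.11, 0.062, 0, 0, 0, 0.2, -0.203, 0.11, 0.062, 0, 0, 0, 0.5, -0.203, 0.11, 0.062, 0, 0, 0, 0.5],
)

```text
clock: 31.42
eef_pos: [569.8, 146.2, 162.6]
tcp_rot: [3.139, -0.001, 1.572]
contact_force: [-1.6, -0.3, 0.7]
opening: 0.5
```

Call:
drive_tool(
  targets=[0, 0, 0, 0, 0, 0, 0.5, 0, 0, -0.03, 0, 0, 0, 0.5, 0, 0, -0.06, 0, 0, 0, 0.5, 0.03, -0.02, -0.06, 0, 0, 0, 0.5, 0.06, -0.04, -0.06, 0, 0, 0, 0.5, 0.06, -0.04, -0.06, 0, 0, 0, 0.5, 0.06, -0.04, -0.06, 0, 0, 0, 0.5, 0.06, -0.04, -0.06, 0, 0, 0, 0.5, 0.06, -0.04, -0.06, 0, 0, 0, 0.5, 0.06, -0.04, -0.06, 0, 0, 0, 0.5, 0.06, -0.04, -0.06, 0, 0, 0, 0.5, 0.06, -0.04, -0.06, 0, 0, 0, 0.5],
)

```text
clock: 32.42
eef_pos: [529.5, 205.0, 220.8]
tcp_rot: [-3.142, 0.0, 1.57]
contact_force: [-0.1, -0.2, 2.1]
opening: 0.5
```

```bash
python3 - <<'E'
from h import *
t=grab_frame("top");print(needle(t))
s=sense();print(s["eef_pos"])
E
```

```text
3
[529.39392351 205.12289319 220.74917299]
```

```bash
python3 - <<'E'
from h import *
t=grab_frame("top")
cv2.imwrite("pics/t11.png",cv2.resize(t["color"][170:275,185:395],(800,400),interpolation=cv2.INTER_CUBIC))
C=t["color"].astype(int)[232:262,305:340]; r=C[:,:,2]-C[:,:,1]; 
for v,u in np.argwhere(r>40): print(u+305,v+232,C[v,u])
E
```

```text
320 240 [ 61  68 142]
320 241 [ 81  90 189]
321 241 [125 137 187]
320 242 [ 85  94 197]
321 242 [141 154 204]
319 243 [154 167 208]
320 243 [ 90 100 198]
319 244 [136 147 204]
320 244 [ 83  92 197]
319 245 [127 139 204]
320 245 [ 80  89 196]
319 246 [129 140 206]
320 246 [ 82  89 197]
319 247 [127 139 202]
320 247 [ 81  89 197]
320 248 [ 62  79 167]
319 249 [ 72  95 149]
320 249 [ 47  71 151]
319 250 [ 61  87 150]
320 250 [ 50  73 154]
319 251 [ 62  88 151]
320 251 [ 50  72 155]
319 252 [ 58  85 147]
320 252 [ 51  71 155]
319 253 [ 56  84 143]
320 253 [ 52  77 156]
```

View pics/t11.png

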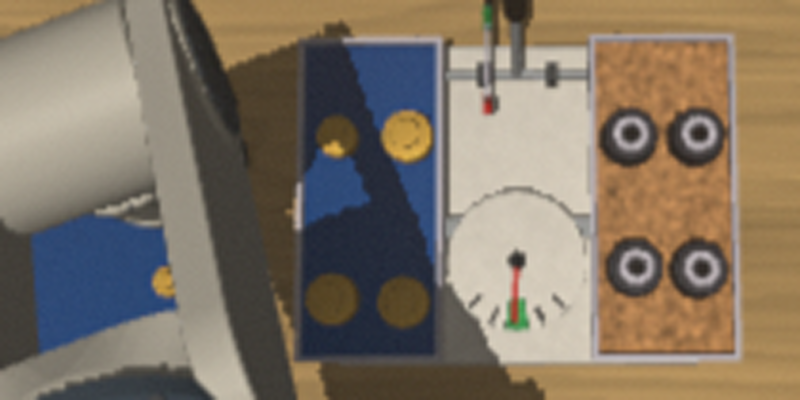

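The needle is in the green band at about -0.04 rad. I'll move the arm clear, wait, and check everything again.

Call:
drive_tool(
  targets=[0.02, -0.02, -0.03, 0, 0, 0, 0.5, 0.05, -0.05, -0.06, 0, 0, 0, 0.5, 0.08, -0.08, -0.08, 0, 0, 0, 0.5, 0.11, -0.11, -0.08, 0, 0, 0, 0.5, 0.14, -0.14, -0.08, 0, 0, 0, 0.5, 0.17, -0.17, -0.08, 0, 0, 0, 0.5, 0.2, -0.2, -0.08, 0, 0, 0, 0.5, 0.24, -0.22, -0.08, 0, 0, 0, 0.5, 0.28, -0.22, -0.08, 0, 0, 0, 0.5, 0.28, -0.22, -0.08, 0, 0, 0, 0.5, 0.28, -0.22, -0.08, 0, 0, 0, 0.5, 0.28, -0.22, -0.08, 0, 0, 0, 0.5],
)

```text
clock: 33.52
eef_pos: [309.0, 485.8, 300.4]
tcp_rot: [-3.141, 0.001, 1.572]
contact_force: [-0.0, -0.1, -0.5]
opening: 0.501
```

```bash
python3 - <<'E'
from h import *
for k in range(2):
    t=grab_frame("top"); C=t["color"].astype(int); r=(C[:,:,2]-C[:,:,1])*(C[:,:,2]-C[:,:,1]>40)
    for v in(241,246,252): w=r[v,312:330]; print(v,round((w*np.arange(312,330)).sum()/max(w.sum(),1),2),end=' ')
    V=t["color"].max(2); m=np.zeros(V.shape,bool); m[150:205,308:332]=1
    print([(b,np.round(on_plane(t,b[0],b[1],114))) for b in blobs(m&(V<60),30)])
s=grab_frame("scene"); print(sense()["clock"],sense()["eef_pos"])
cv2.imwrite("pics/f12.png",np.vstack([t["color"][90:300,150:490],cv2.resize(s["color"][90:330,100:520],(340,194))]))
E
```

```text
241 320.33 246 319.63 252 319.57 [((np.float64(319.7), np.float64(169.4), 57, np.int32(6), np.int32(12)), array([660.,  16., 114.]))]
241 320.33 246 319.63 252 319.57 [((np.float64(319.7), np.float64(169.4), 57, np.int32(6), np.int32(12)), array([660.,  16., 114.]))]
33.6667 [309.63944455 484.3151933  300.65933676]
```

View pics/f12.png

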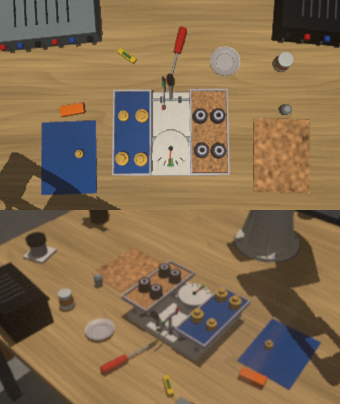

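Four housings are in the cork pan, four weights are in the blue pan, and the 50 g weight stands on its mat. The needle is steady in the band, and the other items are where they were.

```bash
python3 -c "
from rig import sign_off; print(sign_off())"
```

```text
the job is handed in; nothing more can be done
None
```

The weighing is done and handed in at about 34 s on the robot's clock. I put all four housings in the cork pan with the beam locked, then set the lever to green in two pushes. The needle swung to its +0.8 stop on the parts side. After that I added the three 200 g weights and the 100 g weight, 700 g in all.

**Last checks:**
- **Needle:** it rests at about -0.04 rad, inside the band. Readings just after the last weight and about a second later matched to within a pixel.
- **Lever:** it was at about 1.04 rad from the wrist view just after the second push. In the last top view its grip had not moved. The top camera puts the grip about 4 mm nearer than the wrist view did, which I put down to calibration.
- **Parts and weights:** all four housings are in their pan, and the unused 50 g weight stands on the blue mat.
- **Other things on the bench:** they look undisturbed, judged by eye in the final picture.

One 200 g weight was knocked aside partway through, so I found it again and picked it up with the jaws turned 45°. No check failed.

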